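# Hang the inspection lamp and hold the control-box flap at the pointer

### The arm

A 7-joint arm with a two-finger parallel gripper is mounted at the origin on the work surface. World frame = base frame: x ahead of the robot, y to its left, z up, the work surface at z = 0. Lengths are in m, angles in rad, forces in N, time in s.
With the tool pointing down it reaches from about 0.425 to 0.875 m from the base axis. Payload 4.7 kg.
Tool frame: the origin (TCP) lies on the centre line of the jaws, within the pads' length; the fingertips stand ahead of it and the grasp point (between the pads) lies 11 mm behind it (robot.tip_extent is the z of the fingertips in the tool frame, in m); z points along the fingers, y is the line along which they close (so a half turn about z gives the same grasp; the last joint's range is limited). The gripper opens to 87 mm and grips with 3 to 60 N. Pads are 19 mm wide; open, the fingers measure 117 mm over their backs; the gripper's body (75 mm by 190 mm) begins 51 mm behind the grasp point.
Start: joints at [1.329, 0.321, -0.07, 1.45, 0.023, 1.371, -0.057], TCP at [0.164, -0.629, 0.231] pointing down, gripper open.
Joint ranges: [-2.86, 2.86], [-0.3, 2.09], [-1.38, 1.24], [0.06, 2.45], [-1.56, 4.7], [0.09, 2.05], [-2.69, 2.69]. Speed limits (rad/s): [2.57, 2.57, 3.14, 3.14, 3.14, 3.14, 3.14].

### API

Orientations are given as a rotation vector (axis times angle).
In Python, from workcell import robot, grab_frame, camera_info, recognise gives the robot as it stands.
- The arm moves only by the tool step_arm, never from a script. Its argument "steps" is text: rows parted by semicolons, each of 7 numbers parted by spaces: the turn, a rotation vector about the world's x, y, z in rad, then the shift along the world's x, y, z in mm, then the finger opening in mm, from 0 to 87. In form: ax ay az dx dy dz grip; .... A call has exactly 8 rows; each row shifts and turns the commanded pose from where the row before left it; what a row does not reach is not made up. A row lasts 1/10 s, in which the tool goes at most 50 mm and 8.59 degrees, less where a joint would pass 70% of its speed; a pose out of reach is approached as far as the arm can. A call with a gripper value outside its range is refused whole. The fingers move at their own pace and stop on an object; "force" is the grip in N (left out, the last holds). Time passes only in rows, so rows that do not move let the fingers close, or fill a call up. It gives the time, the measured TCP pose, the force, the opening and the grip force at its end, in the units of the state.
- robot.get_obs(): the state, without advancing time (a new reading comes with each control period).
- grab_frame(name): name is "scene" or "side" or "wrist"; returns (picture, depth): 384x512x3 uint8, blue, green, red; 384x512 float32, m along the optical axis (not along the pixel's ray), 0 where there is no reading.
- camera_info(name): a dict with "mtx" (3x3 intrinsics, pixels), "D" ([k1, k2, p1, p2, k3] as OpenCV has them; the pictures are not rectified), "cam_to_world" (4x4, takes a point from camera to world coordinates); the wrist camera has in their place "T_tool_cam" (4x4, takes a point from camera to tool coordinates, whose origin is the TCP and whose axes are the flange's). Camera axes: x right, y up, looking along -z (the intrinsics and any distortion apply to the point x, -y, -z); pixel columns grow to the right and rows downward; lengths in m; the calibration is good to about 2 mm. A picture is of the moment at which its call begins: read the wrist's pose just before it. camera_info takes no time and is no camera call.
- robot.sign_off(): hands the job in; it is judged then, once.
Trained networks look in the newest picture that a camera, given by its name, has taken for a name from the list of things; names that differ only in an ending like _2 or _b are one class to them, and where a whole thing is asked for, a point or a joint stands for the part that bears it (a point fixed in the world has none). Each returns a list of dicts, best first, with "confidence" (0 to 1); they miss things now and then, are a little off and sometimes report something else, mostly with a low value. They report only what shows in the picture. A call takes as long as a camera call. They do not tell look-alikes from the thing itself.
- recognise(camera, thing): "location" ([column, row] in pixels, amid what is visible of it).
The state is a dict: "time": time; "q": joint angles; "joint_velocities": joint speeds; "effort": joint torques, N m; "eef_pos": TCP position; "tool_rot": TCP orientation; "force": force on the tool from outside, world axes, zero at the start; "moment": the same for the moment, N m; "grip_width": finger opening in m; "grasp_force": force on a finger pad.
Only numpy, scipy, OpenCV 4.12 (cv2) and the standard library are available. Lean on these libraries where they do the work, as an engineer would, in place of code of your own. Each camera call takes 0.05 s, during which the arm holds its last target. There are 200 camera calls.

### The job

Get the control box ready for inspection: pick up the hook-on lamp, hook it over the rail near its right-hand end (the robot's right), slide it along, keeping it on the rail, until its hook sits centred on the red band, and let go of it. Then raise the box's flap by its black bar until the flap lies at the same angle as the red pointer beside it, and finish there still holding the flap up with the fingers, for it would fall shut. Do not push the pointer and leave the other things on the bench where they are.

Things in the scene. Friction and masses are not known exactly. Their poses are not given: they have to be found in the camera images.
- lamp_grip (a point): Grip point in the yellow block (16 mm in x, 24 in y, 40 high) on top of the hook-on lamp: 128 mm above the lamp's underside, 16 mm below the block's top. Axes are the lamp's, z up. Grip the block from above. The lamp starts standing upright on the bench.
- lamp_saddle (a point): Middle of the underside of the orange hook's bridge, where the rail bears: 32 mm below lamp_grip. The hook is an upside-down U, 20 mm wide inside, 30 long in y: neck (8 thick) on -x down to the lamp head, tongue (6 thick) on +x reaching 18 mm below this point. Head top is 56 mm below it, so the rail enters from +x through a 38 mm high mouth between tongue and head; then the lamp is lowered.
- lamp: The hook-on lamp, about 0.28 kg, 144 mm tall; origin at the centre of its underside. Black head 50 (x) x 60 (y) x 40 mm at the bottom with a white lens on its +y side, orange hook above it, yellow grip block on top.
- rail_mid (a point): Middle of the steel rail's centre line, 200 mm above the bench; y along the rail (-y end is the robot's right), x away from the robot. The rail is a level round bar, 12 mm in diameter, 300 mm long between two fixed posts (20 mm deep, tops 4 mm above the centre line; feet 60 x 40 mm).
- rail: The fixed rail stand; origin on the bench under the rail's middle, axes as rail_mid.
- band: Red band 40 mm wide painted round the rail, always left of the rail's middle; origin at the band's centre on the rail's centre line, y along the rail. Sliding the lamp there takes about 1 to 2 N.
- flap (a joint): Angle (rad) of the white-framed clear flap (190 x 240 mm, 8 thick, about 0.45 kg) on the grey control box (190 x 240 x 90 mm, fixed): 0 shut and level, growing as its near edge rises, limit 1.9. It swings freely and falls shut when let go. It starts shut.
- flap_bar (a point): Middle of the flap's handle: a black round bar 10 mm in diameter, 120 long, parallel to the hinge, 45 mm off the flap's near edge on two 8 mm rods 110 mm apart (40 mm clear gap from bar to flap). Axes turn with the flap: y along the bar, -x from hinge to bar. Shut, it is 94 mm above the bench. The bar can turn between the fingers, so the tool may stay upright.
- flap_hinge (a point): Middle of the flap's hinge line on the box's far top edge, 235 mm from the bar, 94 mm above the bench; y along the hinge; axes turn with the flap.
- pointer (a joint): Angle (rad) of the red pointer, same zero and sense as the flap's, 0.55 to 1.0: the angle the flap must reach. A thin red arm 195 mm long on the flap's hinge line, 22 mm beyond the flap's +y (left) edge, on a steel quadrant; it stays where it is unless pushed.
- pointer_tip (a point): The pointer's free end, 190 mm from the hinge line; its x axis lies along the pointer, parallel to the flap's x axis when the angles agree.
- screwdriver: Bystander: red screwdriver 190 mm long lying between the rail and the box.
- carton: Bystander: cardboard carton 60 x 80 x 50 mm.
- spool: Bystander: orange spool 90 mm in diameter, 40 mm high.
- jar: Bystander: jar with blue cap, 60 mm in diameter, 70 mm high.
- module: Bystander: grey terminal module 50 x 70 x 65 mm.
- spanner: Bystander: steel spanner 160 mm long.
Things that resemble listed ones, but are neither listed nor needed, are in the scene too. What is shaped like the lamp but green or turquoise is not meant.

How it is judged:
By the outcome, as a careful person would: the job done as asked, in the order asked, and still so for the second after the job is handed in, while the arm keeps its last pose, push and grip.
It also fails if it takes over 67 s, if anything falls off the work surface, if the arm or the gripper's body presses on something with over 40 N, if the wrist force passes 120 N, or if a joint passes its speed limit or range.

## Working session

There is one attempt and no reset: what is moved stays moved. The work goes in short steps, Python scripts to look and compute and a tool call to move; the robot and the scene stay as the last step left them, time stands still between calls to the robot, and variables do not carry over. Pictures are saved under pics/ and viewed, at most 10 in all, crops included, and the job is handed in when it is done.

Besides the shell and the picture viewer there is one more tool, called after "Request:" as name(argument=value, ...) on one line, values as JSON. step_arm: Moves the arm, as the interface text tells. Its arguments: {"type":"object","properties":{"steps":{"type":"string"},"force":{"type":"number"}},"required":["steps"]}

```bash
mkdir -p pics
cat > h.py <<'E'
import numpy as np, cv2
from workcell import robot, grab_frame, camera_info, recognise
from scipy.spatial.transform import Rotation as R
def T(name):
    i=camera_info(name)
    if name!="wrist": return i, np.array(i["cam_to_world"])
    o=robot.get_obs(); M=np.eye(4); M[:3,:3]=R.from_rotvec(o["tool_rot"]).as_matrix(); M[:3,3]=o["eef_pos"]
    return i, M@np.array(i["T_tool_cam"])
def grab(name):
    i,M=T(name); p,d=grab_frame(name); return i,M,p,d
def cloud(i,M,d):
    h,w=d.shape; u,v=np.meshgrid(np.arange(w,dtype=float),np.arange(h,dtype=float))
    n=cv2.undistortPoints(np.stack([u.ravel(),v.ravel()],1)[:,None],np.array(i["mtx"],float),np.array(i["D"],float)).reshape(h,w,2)
    P=np.stack([n[...,0]*d,-n[...,1]*d,-d],-1)
    W=P@M[:3,:3].T+M[:3,3]; W[d<=0]=np.nan; return W
E
python3 - <<'E'
from h import *
for c in ("scene","side"):
    i,M,p,d=grab(c); np.savez(c,W=cloud(i,M,d),p=p)
    cv2.imwrite(f"pics/{c}0.png",p); W=cloud(i,M,d)
    print(c,M[:3,3].round(2),-M[:3,2].round(2))
    for t in ("lamp","rail","band","flap","flap_bar","pointer","pointer_tip","lamp_grip"):
        for r in recognise(c,t)[:3]:
            u,v=map(int,r["location"]); print(t,u,v,round(r["confidence"],2),W[v,u].round(3))
print(robot.get_obs(), robot.tip_extent)
E
```

```text
scene [ 1.07 -0.45  1.14] [-0.46  0.35 -0.81]
lamp 208 224 0.97 [ 0.448 -0.16   0.041]
lamp 197 198 0.9 [ 0.344 -0.132  0.042]
lamp 157 234 0.78 [ 0.41  -0.312  0.091]
rail 195 266 0.83 [ 0.523 -0.266  0.   ]
band 207 222 0.41 [ 0.467 -0.171  0.088]
flap 323 185 0.88 [0.59  0.192 0.096]
flap_bar 327 185 0.96 [0.595 0.206 0.09 ]
flap_bar 371 164 0.74 [0.652 0.333 0.151]
pointer 371 158 0.75 [0.641 0.341 0.164]
pointer_tip 369 155 0.63 [0.633 0.338 0.173]
pointer_tip 322 186 0.47 [0.59  0.187 0.095]
pointer_tip 198 265 0.41 [ 0.525 -0.257 -0.001]
lamp_grip 165 207 0.81 [ 0.306 -0.232  0.039]
lamp_grip 197 198 0.75 [ 0.344 -0.132  0.042]
lamp_grip 328 187 0.74 [0.605 0.2   0.094]
side [0.25 0.82 1.15] [ 0.2  -0.64 -0.74]
lamp 280 190 0.89 [ 0.464 -0.167  0.037]
lamp 306 169 0.87 [ 0.384 -0.295  0.06 ]
lamp 319 187 0.73 [ 0.314 -0.228  0.04 ]
rail 243 153 0.7 [ 0.694 -0.374  0.002]
rail 280 191 0.56 [ 0.461 -0.158  0.042]
flap 216 249 0.68 [0.592 0.209 0.096]
flap_bar 214 248 0.71 [0.6   0.207 0.095]
flap_bar 203 335 0.58 [0.534 0.479 0.044]
pointer 181 265 0.64 [0.679 0.302 0.096]
point
[... 252 characters left out ...]
32907184,  0.32095167, -0.07010993,  1.45050178,  0.02262991,
        1.3708004 , -0.05691941]), 'joint_velocities': array([-1.54843174e-03,  3.92760216e-04, -5.81299104e-05, -7.39082450e-04,
        4.91699748e-04, -2.00917314e-03,  1.69472105e-03]), 'effort': array([-6.82433642e-05, -4.91096091e+01, -4.03142748e-01, -3.12779653e+01,
       -6.36323006e-02,  3.36614088e-02,  2.35392565e-05]), 'eef_pos': array([ 0.16445483, -0.62887198,  0.23061714]), 'tool_rot': array([ 3.11578898e+00,  4.00759264e-01, -8.47699588e-05]), 'force': array([-0.76196931,  0.36913958,  0.00718347]), 'moment': array([0.04963812, 0.005232  , 0.05871132]), 'grasp_force': 0.0, 'grip_width': 0.08705399665404083} 0.008
```

Run:
```python
import cv2
for c in("scene","side"):
    p=cv2.imread(f"pics/{c}0.png"); cv2.imwrite(f"pics/{c}0b.png",cv2.resize(p,(800,600),interpolation=cv2.INTER_CUBIC))
```

```text
(no output)
```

View pics/scene0b.png

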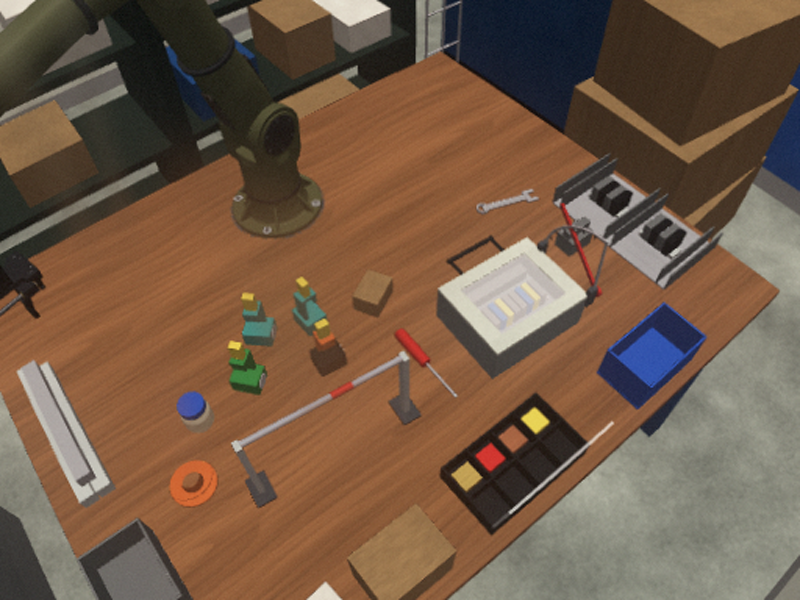

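View pics/side0b.png

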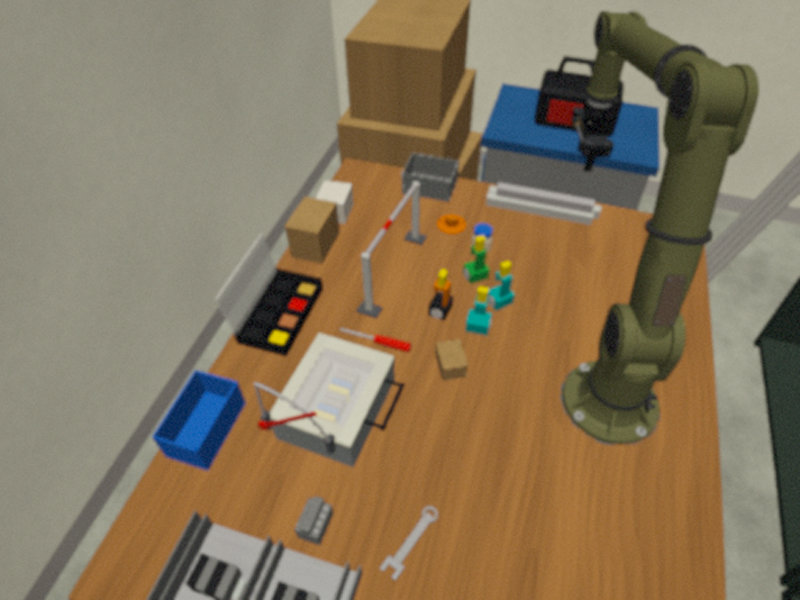

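The candidates in the scene picture (800 px scale) are orange/black at (325,348), green at (247,368), and turquoise at (308,305) and (257,320). Only the orange hook with the black head at (325,348) fits, and the side view shows its white lens at (437,312). The rail runs from (237,445) to (404,357), with the red band near (342,390). The box is at (512,305), its bar at (475,252), and the pointer runs from (595,293) to (562,205).

Run:
```python
from h import *
S=np.load("scene.npz"); D=np.load("side.npz")
def hsv(p): return cv2.cvtColor(p,cv2.COLOR_BGR2HSV)
for n,F in(("scene",S),("side",D)):
    W,p=F["W"],F["p"]; H=hsv(p).astype(int); h,s,v=H[...,0],H[...,1],H[...,2]
    X,Y,Z=W[...,0],W[...,1],W[...,2]
    near=(abs(X-.45)<.06)&(abs(Y+.165)<.06)
    ye=near&(h>20)&(h<35)&(s>120)&(v>100)&(Z>.08)
    print(n,"yellow",ye.sum(),np.nanmedian(W[ye],0).round(4),"topmax",np.nanpercentile(Z[ye],95).round(3))
    tp=near&(Z>.135)&(Z<.155); print(" top",tp.sum(),W[tp].mean(0).round(4))
    for nm,m in(("headtop",near&(Z>.036)&(Z<.046)),("head",near&(Z>.01)&(Z<.046)),("blocktop",tp)):
        r=cv2.minAreaRect((W[m][:,:2]*1000).astype(np.float32)); print(" ",nm,m.sum(),[np.round(q,1) for q in r])
    # rail
    rl=(Z>.18)&(Z<.215)&(X>.4)&(X<.75)&(Y>-.5)&(Y<0)&~near
    P=W[rl]; c=P.mean(0); u=np.linalg.svd(P[:,:2]-c[:2])[2][0]; u*=np.sign(u[1]); t=(P[:,:2]-c[:2])@u
    print(" rail",rl.sum(),c.round(4),"dir",u.round(4),"ext",np.percentile(t,[0,1,99,100]).round(4),"yaw",np.degrees(np.arctan2(-u[0],u[1])).round(2))
    mid=c[:2]+u*(t.min()+t.max())/2
    red=rl&((h<8)|(h>172))&(s>120); tr=(W[red][:,:2]-mid)@u; print(" mid",mid.round(4),"band",red.sum(),np.percentile(tr,[0,5,50,95,100]).round(4))
    # flap
    fl=(Z>.086)&(Z<.106)&(X>.5)&(X<.95)&(Y>0)&(Y<.42)
    fw=fl&(s<60)&(v>120); r=cv2.minAreaRect((W[fw][:,:2]*1000).astype(np.float32)); print(" flap",fw.sum(),[np.round(q,1) for q in r],np.nanmedian(Z[fw]).round(4))
    bk=(Z>.08)&(Z<.106)&(X>.45)&(X<.75)&(Y>0)&(Y<.4)&(v<60); r=cv2.minAreaRect((W[bk][:,:2]*1000).astype(np.float32)) ; print(" bar",bk.sum(),[np.round(q,1) for q in r],np.median(W[bk],0).round(3))
    rp=(X>.55)&(X<1)&(Y>.2)&(Y<.45)&(Z>.08)&((h<8)|(h>172))&(s>120); P=W[rp]; c=np.median(P,0); u=np.linalg.svd(P-c)[2][0]; u*=np.sign(u[2]); t=(P-c)@u
    print(" ptr",rp.sum(),c.round(4),u.round(3),"ang",np.degrees(np.arcsin(u[2])).round(1),"ends",(c+u*t.min()).round(3),(c+u*t.max()).round(3))
p=S["p"]; a=cv2.resize(p[175:265,140:260],(800,600),interpolation=cv2.INTER_CUBIC); cv2.imwrite("pics/crop1.png",a)
```

```text
scene yellow 44 [ 0.4544 -0.1606  0.1444] topmax 0.148
 top 49 [ 0.4546 -0.1613  0.143 ]
  headtop 194 [array([ 456.4, -158.7]), array([58.2, 48.3]), np.float64(83.2)]
  head 287 [array([ 456.5, -159.3]), array([59.3, 48.3]), np.float64(82.9)]
  blocktop 49 [array([ 453. , -161.4]), array([21.7, 17. ]), np.float64(84.6)]
 rail 667 [ 0.616  -0.2653  0.2036] dir [0.1156 0.9933] ext [-0.155  -0.1534  0.1641  0.1664] yaw -6.64
 mid [ 0.6167 -0.2596] band 75 [0.015  0.0169 0.0343 0.0517 0.0537]
 flap 3704 [array([722.2, 183.9]), array([248.9, 438.6]), np.float64(82.6)] 0.0979
 bar 109 [array([568.2, 266.7]), array([306.4, 110.6]), np.float64(36.2)] [0.475 0.24  0.098]
 ptr 172 [0.6459 0.3376 0.1589] [-0.729  0.04   0.684] ang 43.1 ends [0.72  0.334 0.089] [0.57  0.342 0.23 ]
side yellow 53 [ 0.4529 -0.1483  0.1351] topmax 0.146
 top 27 [ 0.4527 -0.1534  0.1422]
  headtop 111 [array([ 452.6, -154.4]), array([62. , 48.3]), np.float64(81.3)]
  head 180 [array([ 453.5, -153.7]), array([62. , 51.8]), np.float64(79.2)]
  blocktop 27 [array([ 452.5, -155. ]), array([28.6, 15.6]), np.float64(89.4)]
 rail 220 [ 0.6152 -0.2352  0.2022] dir [0.1216 0.9926] ext [-0.1783 -0.1782  0.1408  0.143 ] yaw -6.99
 mid [ 0.6131 -0.2528] band 20 [0.0152 0.0153 0.0324 0.0453 0.0468]
 flap 3324 [array([714.8, 194. ]), array([425.9, 389.7]), np.float64(0.5)] 0.0964
 bar 48 [array([558.1, 275.1]), array([286.9, 110.2]), np.float64(38.7)] [0.5   0.267 0.097]
 ptr 98 [0.6692 0.344  0.1364] [-0.714  0.062  0.697] ang 44.2 ends [0.714 0.34  0.092] [0.572 0.352 0.231]
```

View pics/crop1.png

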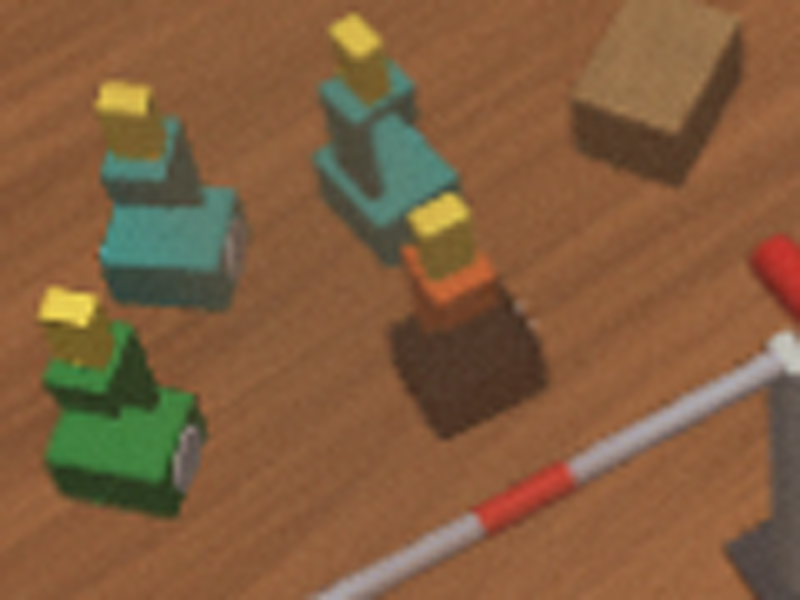

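In the crop, only the lamp at (450,320) has an orange hook and black head, with the tongue towards the rail. The others are green or turquoise. The lamp's yaw is about -7°, the same as the rail's.

Request:
step_arm(steps="0 0 -0.024 18 29.5 4 87;0 0 -0.024 18 29.5 4 87;0 0 -0.024 18 29.5 4 87;0 0 -0.024 18 29.5 4 87;0 0 -0.024 18 29.5 4 87;0 0 -0.024 18 29.5 4 87;0 0 -0.024 18 29.5 4 87;0 0 -0.024 18 29.5 4 87", force=20)

```text
time: 1.7
eef_pos: [0.3091, -0.3916, 0.263]
tool_rot: [3.139, 0.099, 0.0]
force: [0.0, -0.9, 0.3]
grip_width: 0.0868
grasp_force: 0.0
```

Request:
step_arm(steps="0 0 -0.024 18 29.5 4 87;0 0 -0.024 18 29.5 4 87;0 0 -0.024 18 29.5 4 87;0 0 -0.024 18 29.5 4 87;0 0 -0.024 18 29.5 4 87;0 0 -0.024 18 29.5 4 87;0 0 -0.024 18 29.5 4 60;0 0 0 0 0 0 60")

```text
time: 2.5
eef_pos: [0.4373, -0.1811, 0.2917]
tool_rot: [-3.137, 0.15, -0.004]
force: [-0.0, 1.3, -0.4]
grip_width: 0.0781
grasp_force: 0.0
```

```bash
cat > look.py <<'E'
from h import *
import sys
def look(name):
    i,M,p,d=grab("wrist"); W=cloud(i,M,d); np.savez(name,W=W,p=p); cv2.imwrite(f"pics/{name}.png",cv2.resize(p,(800,600),interpolation=cv2.INTER_CUBIC))
    o=robot.get_obs(); m=R.from_rotvec(o["tool_rot"]).as_matrix(); print(o["time"],o["eef_pos"].round(4),"ty",m[:,1].round(3),"tz",m[:,2].round(3),"cam",M[:3,3].round(3))
    return W,p
E
python3 - <<'E'
from look import *
W,p=look("w1"); X,Y,Z=W[...,0],W[...,1],W[...,2]
near=(abs(X-.454)<.05)&(abs(Y+.157)<.055)
for nm,m in(("head",near&(Z>.03)&(Z<.05)),("blocktop",near&(Z>.135)&(Z<.155))):
    if m.sum()>4:
        r=cv2.minAreaRect((W[m][:,:2]*1000).astype(np.float32)); print(nm,m.sum(),[np.round(q,1) for q in r],np.median(Z[m]))
E
```

```text
2.55 [ 0.4358 -0.184   0.2912] ty [-0.099 -0.995  0.001] tz [ 0.001 -0.001 -1.   ] cam [ 0.514 -0.189  0.447]
head 923 [array([ 453.7, -157.4]), array([61.6, 47.3]), np.float64(82.6)] 0.04058347307808652
blocktop 396 [array([ 453.2, -158.4]), array([23.5, 15.9]), np.float64(83.4)] 0.14449708520635923
```

View pics/w1.png

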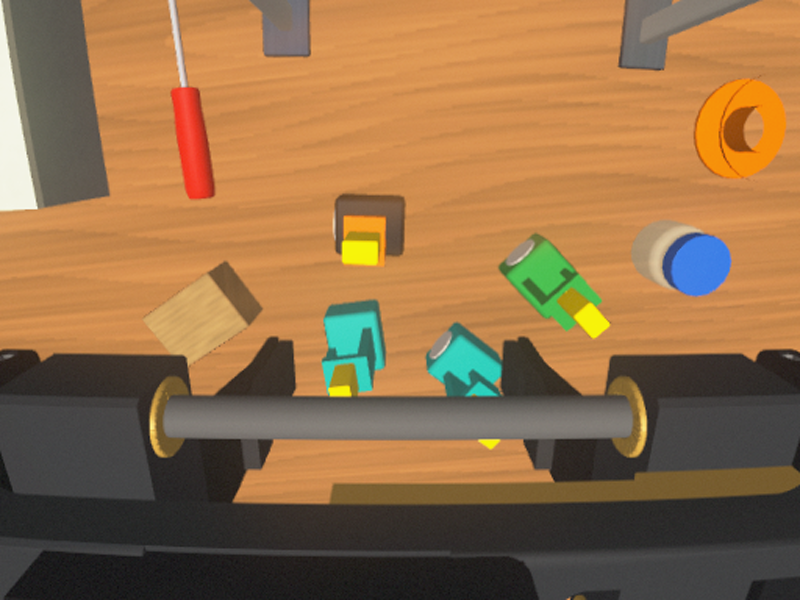

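The orange lamp shows at (360,235), clear of its neighbours. I'm descending on it now.

Request:
step_arm(steps="0 0 -0.01 9 13 -15 60;0 0 -0.01 9 13 -15 60;0 0 0 0 0 -26 60;0 0 0 0 0 -26 60;0 0 0 0 0 -26 60;0 0 0 0 0 -26 60;0 0 0 0 0 -26 60;0 0 0 0 0 -12 60")

```text
time: 3.35
eef_pos: [0.4504, -0.1611, 0.1162]
tool_rot: [-3.135, 0.197, 0.006]
force: [-0.5, -0.2, -0.0]
grip_width: 0.0598
grasp_force: 0.0
```

Request:
step_arm(steps="0 0 0 0 0 0 60;0 0 0 0 0 0 0;0 0 0 0 0 0 0;0 0 0 0 0 0 0;0 0 0 0 0 0 0;0 0 0 0 0 0 0;0 0 0 0 0 0 0;0 0 0 0 0 0 0", force=30)

```text
time: 4.15
eef_pos: [0.4526, -0.1602, 0.1188]
tool_rot: [-3.136, 0.195, -0.001]
force: [0.2, 1.2, 1.8]
grip_width: 0.0237
grasp_force: 29.8
```

Request:
step_arm(steps="0 0 0 0 0 30 0;0 0 0 0 0 45 0;0 0 0 5 -10 45 0;0 0 0 16 -30 21 0;0 0 0 20 -36 0 0;0 0 0 20 -36 0 0;0 0 0 20 -36 0 0;0 0 0 20 -36 0 0", force=40)

```text
time: 4.95
eef_pos: [0.5534, -0.346, 0.2583]
tool_rot: [-3.135, 0.196, 0.003]
force: [-0.1, 0.1, -2.2]
grip_width: 0.0236
grasp_force: 39.8
```

Run:
```python
from look import *
import time
W,p=look("w2"); print(robot.get_obs()["grip_width"],robot.get_obs()["joint_velocities"].round(2))
W,p=look("w2"); X,Y,Z=W[...,0],W[...,1],W[...,2]
H=cv2.cvtColor(p,cv2.COLOR_BGR2HSV).astype(int); h,s=H[...,0],H[...,1]
rl=(Z>.196)&(Z<.212)&(X>.58)&(X<.66)&(Y>-.45)&(Y<-.05); P=W[rl]
print(rl.sum(),np.median(P[:,2]))
c=P[:,:2].mean(0); u=np.linalg.svd(P[:,:2]-c)[2][0]; u*=np.sign(u[1]); t=(P[:,:2]-c)@u
print("c",c.round(4),u.round(4),np.percentile(t,[0,1,99,100]).round(4),(c+u*t.min()).round(4),(c+u*t.max()).round(4))
red=rl&((h<8)|(h>172))&(s>120); print("band",red.sum(),W[red][:,:2].mean(0).round(4), np.ptp((W[red][:,:2]-c)@u))
Zc=Z.copy(); yb=(h>20)&(h<35)&(s>120)&(Z>.2); print("block",yb.sum(),np.nanmedian(W[yb],0))
```

```text
5.0 [ 0.5547 -0.3539  0.2557] ty [-0.131 -0.991  0.003] tz [-0.    -0.003 -1.   ] cam [ 0.631 -0.356  0.413]
0.02371634104841621 [ 0.02 -0.07  0.03  0.14 -0.01  0.01 -0.04]
5.05 [ 0.5527 -0.3511  0.2555] ty [-0.131 -0.991  0.001] tz [-0.004 -0.    -1.   ] cam [ 0.632 -0.364  0.411]
6127 0.2058995398384319
c [ 0.6091 -0.3045] [0.1197 0.9928] [-0.1143 -0.1121  0.1223  0.1281] [ 0.5954 -0.4179] [ 0.6244 -0.1773]
band 1019 [ 0.6189 -0.2246] 0.04156018191102121
block 1766 [ 0.56224203 -0.35541598  0.27130429]
```

View pics/w2.png

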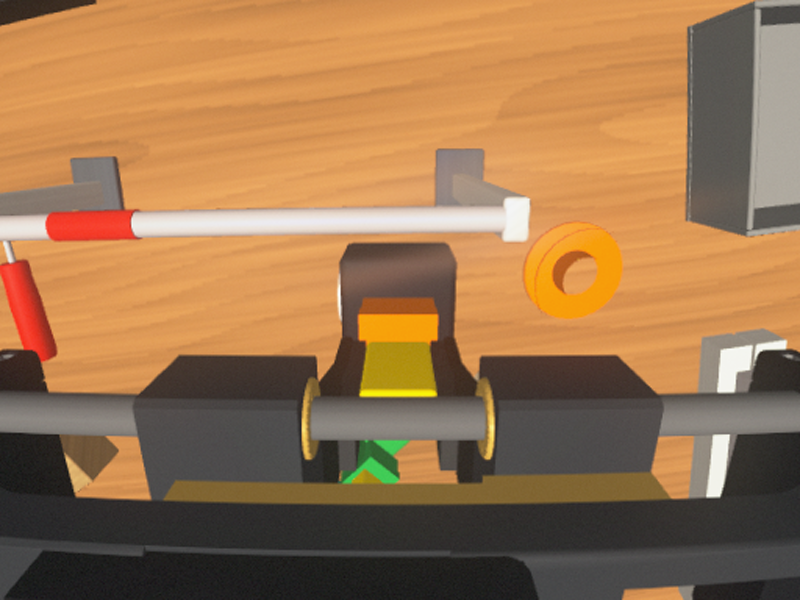

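The lamp hangs upright in the grip, with the rail's right cap at (515,218) and the band at (90,225). I'll move in over the rail, then lower.

Request:
step_arm(steps="0 0 0 5 1 2 0;0 0 0 9 1 0 0;0 0 0 9 0 0 0;0 0 0 9 0 0 0;0 0 0 9 0 0 0;0 0 0 9 0 0 0;0 0 0 0 0 0 0;0 0 0 0 0 0 0")

```text
time: 5.85
eef_pos: [0.6035, -0.3422, 0.2613]
tool_rot: [-3.135, 0.194, 0.001]
force: [-0.4, -0.6, -2.3]
grip_width: 0.0238
grasp_force: 40.0
```

Run:
```python
from look import *
W,p=look("w3"); X,Y,Z=W[...,0],W[...,1],W[...,2]; o=robot.get_obs(); print(o["force"].round(2))
H=cv2.cvtColor(p,cv2.COLOR_BGR2HSV).astype(int); h,s=H[...,0],H[...,1]
rl=(Z>.196)&(Z<.212)&(X>.58)&(X<.66)&(Y<-.05)&(s<60); P=W[rl]
c=P[:,:2].mean(0); u=np.linalg.svd(P[:,:2]-c)[2][0]; u*=np.sign(u[1]); n=np.array([u[1],-u[0]]);print(rl.sum(),c,u.round(4),"offset rail-tcp along n",((c-o["eef_pos"][:2])@n).round(4))
og=(h>5)&(h<18)&(s>180)&(Z>.225)&(Z<.26); print("bridge",og.sum(),np.nanpercentile(Z[og],[5,50,95]).round(4), W[og].mean(0).round(4))
```

```text
5.9 [ 0.6032 -0.3425  0.2614] ty [-0.124 -0.992  0.   ] tz [-0.001 -0.    -1.   ] cam [ 0.681 -0.352  0.416]
[ 0.14 -0.09 -2.48]
3932 [ 0.61149915 -0.29305029] [0.1179 0.993 ] offset rail-tcp along n 0.0024
bridge 492 [0.2264 0.2417 0.248 ] [ 0.6202 -0.3446  0.2389]
```

View pics/w3.png

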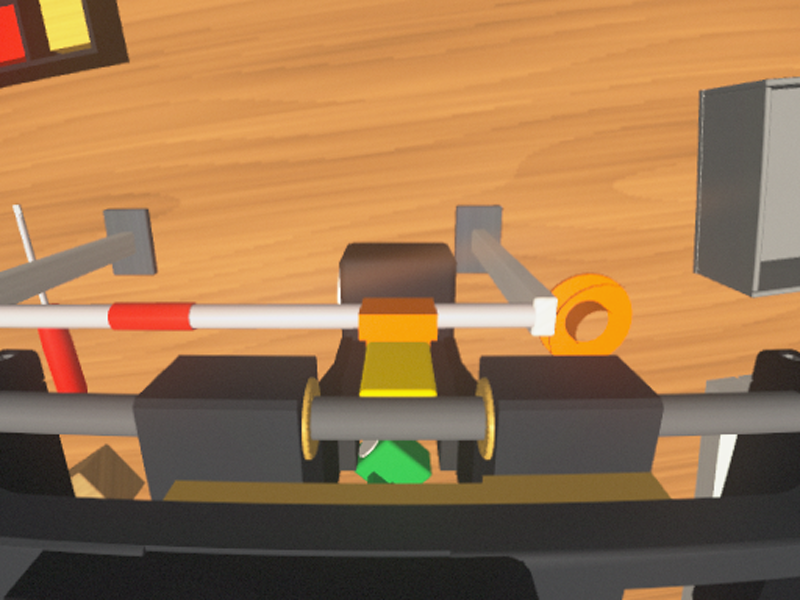

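The rail now passes under the orange bridge at (397,318). I'll centre the hook and lower it.

Request:
step_arm(steps="0 0 0 1 -4 0 0;0 0 0 0.5 -4 0 0;0 0 0 0 0 -6 0;0 0 0 0 0 -8 0;0 0 0 0 0 -8 0;0 0 0 0 0 -6 0;0 0 0 0 0 -2 0;0 0 0 0 0 0 0")

```text
time: 6.7
eef_pos: [0.6047, -0.3502, 0.2309]
tool_rot: [-3.135, 0.195, 0.001]
force: [0.3, 0.8, -3.2]
grip_width: 0.0239
grasp_force: 40.0
```

Request:
step_arm(steps="0 0 0 0 0 -1 0;0 0 0 0 0 0 0;0 0 0 0 0 -1 0;0 0 0 0 0 0 0;0 0 0 0 0 -1 0;0 0 0 0 0 0 0;0 0 0 0 0 0 0;0 0 0 0 0 0 0")

```text
time: 7.5
eef_pos: [0.6049, -0.3504, 0.2286]
tool_rot: [3.135, -0.195, -0.0]
force: [-0.6, -0.5, -3.0]
grip_width: 0.0237
grasp_force: 40.0
```

Request:
step_arm(steps="0 0 0 0 0 -0.5 0;0 0 0 0 0 0 0;0 0 0 0 0 -0.5 0;0 0 0 0 0 0 0;0 0 0 0 0 -0.5 0;0 0 0 0 0 0 0;0 0 0 0 0 0 0;0 0 0 0 0 0 0")

```text
time: 8.3
eef_pos: [0.605, -0.3504, 0.2285]
tool_rot: [3.135, -0.195, 0.001]
force: [-2.3, 0.6, 4.9]
grip_width: 0.0234
grasp_force: 40.0
```

It has seated, with contact felt. I'll ease the load slightly and slide.

Request:
step_arm(steps="0 0 0 0 0 1 0;0 0 0 0.6 5 0 0;0 0 0 1.2 10 0 0;0 0 0 1.4 12 0 0;0 0 0 1.4 12 0 0;0 0 0 1.4 12 0 0;0 0 0 1.4 12 0 0;0 0 0 0.6 5 0 0")

```text
time: 9.1
eef_pos: [0.6135, -0.28, 0.2285]
tool_rot: [-3.135, 0.191, -0.001]
force: [0.0, -5.1, 3.7]
grip_width: 0.0237
grasp_force: 40.0
```

Request:
step_arm(steps="0 0 0 0.6 5 0 0;0 0 0 1.2 10 0 0;0 0 0 1.2 10 0 0;0 0 0 1.2 10 0 0;0 0 0 1.2 10 0 0;0 0 0 0.6 5 0 0;0 0 0 0 0 0 0;0 0 0 0 0 0 0")

```text
time: 9.9
eef_pos: [0.6192, -0.2313, 0.2284]
tool_rot: [-3.134, 0.194, -0.0]
force: [-0.6, -1.9, 6.0]
grip_width: 0.0235
grasp_force: 40.0
```

Run:
```python
from look import *
W,p=look("w4"); X,Y,Z=W[...,0],W[...,1],W[...,2]; o=robot.get_obs(); print(o["force"].round(2))
H=cv2.cvtColor(p,cv2.COLOR_BGR2HSV).astype(int); h,s=H[...,0],H[...,1]
u=np.array([.119,.993])
for nm,m in (("red",((h<4)|(h>174))&(s>150)&(Z>.19)&(Z<.215)),("orange",(h>5)&(h<18)&(s>180)&(Z>.19)&(Z<.23)&(X<.7)),("ye",(h>20)&(h<35)&(s>150)&(Z>.21)&(X<.7))):
    t=(W[m][:,:2]-o["eef_pos"][:2])@u*1000; print(nm,m.sum(),np.percentile(t,[0,2,10,50,90,98,100]).round(1))
```

```text
9.95 [ 0.6192 -0.2313  0.2284] ty [-0.123 -0.992 -0.002] tz [ 0.     0.002 -1.   ] cam [ 0.696 -0.241  0.384]
[-1.67 -2.17  5.76]
red 121 [16.4 16.6 17.8 24.6 26.4 26.6 26.9]
orange 549 [-15.2 -14.7 -12.6  -0.2  12.   14.2  16.1]
ye 1668 [-30.5 -16.6 -10.3  -0.7   9.4  15.5  22.6]
```

View pics/w4.png

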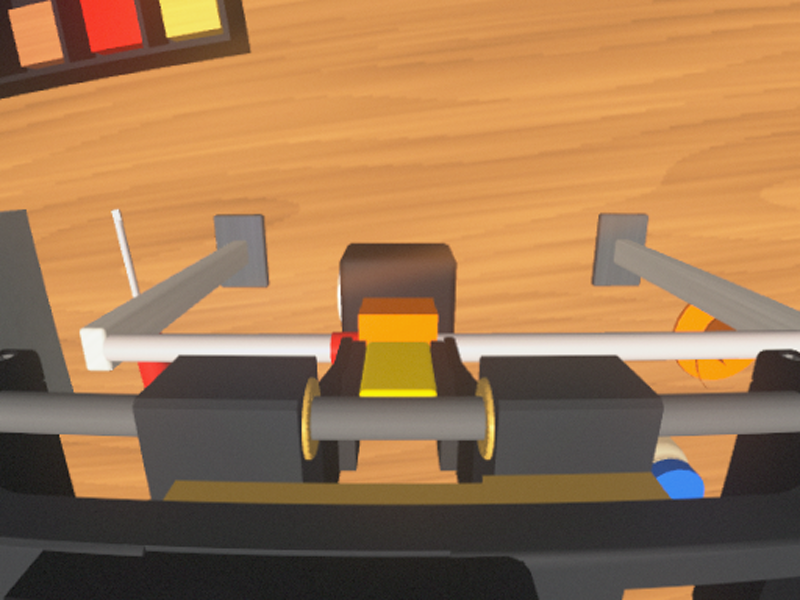

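The red left edge is at (335,347), which puts the band centre 6.8 mm further left. That matches the earlier 6.7 mm.

Request:
step_arm(steps="0 0 0 0.4 3 0 0;0 0 0 0.4 3.5 0 0;0 0 0 0 0 0 0;0 0 0 0 0 0.5 0;0 0 0 0 0 0.3 0;0 0 0 0 0 0 0;0 0 0 0 0 0 0;0 0 0 0 0 0 0")

```text
time: 10.75
eef_pos: [0.6196, -0.2255, 0.2285]
tool_rot: [-3.135, 0.195, 0.001]
force: [0.6, -3.1, 1.9]
grip_width: 0.0236
grasp_force: 40.0
```

Run:
```python
from look import *
W,p=look("w5"); X,Y,Z=W[...,0],W[...,1],W[...,2]; o=robot.get_obs(); print(o["force"].round(2))
H=cv2.cvtColor(p,cv2.COLOR_BGR2HSV).astype(int); h,s=H[...,0],H[...,1]
u=np.array([.119,.993])
for nm,m in (("red",((h<4)|(h>174))&(s>150)&(Z>.19)&(Z<.215)),("orange",(h>5)&(h<18)&(s>180)&(Z>.19)&(Z<.23)&(X<.7))):
    t=(W[m][:,:2]-o["eef_pos"][:2])@u*1000; print(nm,m.sum(),np.percentile(t,[0,2,10,50,90,98,100]).round(1))
```

```text
10.8 [ 0.6196 -0.2255  0.2285] ty [-0.124 -0.992 -0.001] tz [-0.001  0.001 -1.   ] cam [ 0.697 -0.235  0.384]
[ 0.71 -3.31  1.18]
red 44 [-18.6 -18.6 -18.3  17.   20.1  20.9  21. ]
orange 560 [-16.8 -15.  -12.8  -0.5  11.9  14.2  16. ]
```

Request:
step_arm(steps="0 0 0 0.1 1.3 0 0;0 0 0 0 0 0 0;0 0 0 0 0 0 0;0 0 0 0 0 0 28;0 0 0 0 0 0 34;0 0 0 0 0 0 44;0 0 0 0 0 0 44;0 0 0 0 0 0 44")

```text
time: 11.6
eef_pos: [0.6199, -0.2243, 0.2288]
tool_rot: [-3.135, 0.195, 0.0]
force: [-0.0, -0.9, -0.3]
grip_width: 0.0427
grasp_force: 0.0
```

Request:
step_arm(steps="0 0 0 0 0 10 44;0 0 0 0 0 20 44;0 0 0 0 0 30 44;0 0 0 0 0 40 44;0 0 0 0 0 20 44;0 0 0 -20 0 0 44;0 0 0 -30 0 0 44;0 0 0 0 0 0 44")

```text
time: 12.4
eef_pos: [0.5674, -0.2253, 0.3507]
tool_rot: [3.133, -0.198, -0.0]
force: [-0.6, 0.1, 0.3]
grip_width: 0.0441
grasp_force: 0.0
```

Run:
```python
from look import *
W,p=look("w6"); X,Y,Z=W[...,0],W[...,1],W[...,2]; o=robot.get_obs(); print(o["force"].round(2))
H=cv2.cvtColor(p,cv2.COLOR_BGR2HSV).astype(int); h,s=H[...,0],H[...,1]
u=np.array([.119,.993]); n=np.array([.993,-.119]); q=np.array([.6196,-.2243])
for nm,m in (("red",((h<4)|(h>174))&(s>150)&(Z>.19)&(Z<.215)),("orange",(h>5)&(h<18)&(s>180)&(Z>.205)&(Z<.23)&(X<.7)),("ye",(h>20)&(h<35)&(s>150)&(Z>.245)&(X<.7))):
    if m.sum(): t=(W[m][:,:2]-q)@u*1000; print(nm,m.sum(),np.percentile(t,[0,2,10,50,90,98,100]).round(1), np.median((W[m][:,:2]-q)@n*1000), np.median(Z[m]))
# box
s_,w_=H[...,1],H[...,2]
i,M,p2,d2=grab("scene"); Ws=cloud(i,M,d2); np.savez("scene2",W=Ws,p=p2)
A=p[:,:]; B=p2[110:300,100:440]; cv2.imwrite("pics/c6.png",np.vstack([cv2.resize(A,(640,300))if 0 else cv2.resize(A[:192],(640,240)),cv2.resize(B,(640,358))]))
```

```text
12.45 [ 0.569  -0.2251  0.3504] ty [-0.125 -0.992  0.002] tz [ 0.001 -0.002 -1.   ] cam [ 0.645 -0.235  0.506]
[ 0.56 -0.91 -0.09]
orange 138 [-18.6 -18.6 -17.6 -14.4  18.4  19.4  19.6] -1.11679781530847 0.20763844808244886
ye 674 [-61.9 -34.  -11.1  -0.3  10.9  19.   19.4] -0.7416585393132324 0.2549281379079724
```

View pics/c6.png

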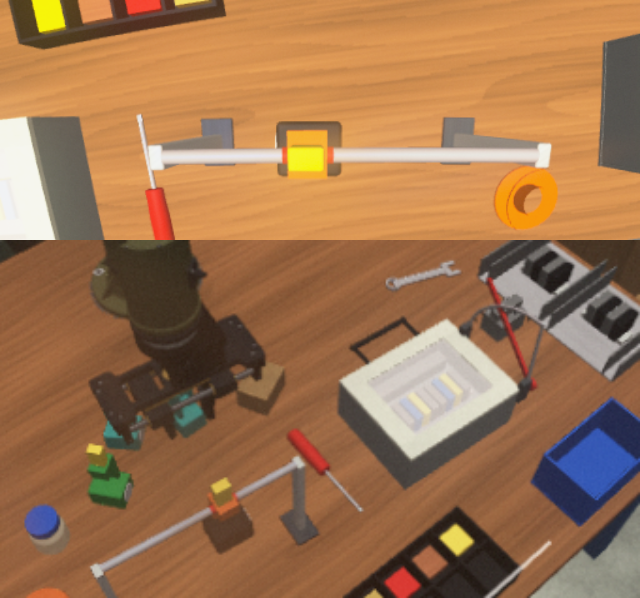

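The lamp hangs on the rail, with red showing equally either side of the hook (crop (285,155) and (330,155)). Next, the box geometry from the saved frame.

Run:
```python
from h import *
for f in ("scene2","side"):
    F=np.load(f+".npz"); W,p=F["W"],F["p"]; X,Y,Z=W[...,0],W[...,1],W[...,2]; H=cv2.cvtColor(p,cv2.COLOR_BGR2HSV).astype(int); h,s,v=H[...,0],H[...,1],H[...,2]
    m=(Z>.09)&(Z<.104)&(X>.5)&(X<.82)&(Y>.02)&(Y<.4)&(s<70)&(v>120)
    m=cv2.morphologyEx(m.astype(np.uint8),cv2.MORPH_OPEN,np.ones((5,5)))>0
    k,l,st,_=cv2.connectedComponentsWithStats(m.astype(np.uint8)); j=1+np.argmax(st[1:,4]); m=l==j
    print(f,m.sum(),[np.round(q,1) for q in cv2.minAreaRect((W[m][:,:2]*1000).astype(np.float32))],np.median(Z[m]).round(4))
    b=(Z>.08)&(Z<.108)&(X>.45)&(X<.6)&(Y>.0)&(Y<.38)&(v<70)&~m
    k,l,st,_=cv2.connectedComponentsWithStats(b.astype(np.uint8),connectivity=8); j=1+np.argmax(st[1:,4]); b=l==j; P=W[b]
    print(" bar",b.sum(),P.mean(0).round(4),[np.round(q,1) for q in cv2.minAreaRect((P[:,:2]*1000).astype(np.float32))])
```

```text
scene2 3626 [array([605.1, 199.8]), array([244. , 192.6]), np.float64(86.2)] 0.0979
 bar 87 [0.4745 0.2042 0.0979] [array([485.2, 206.5]), array([117.3,  41.4]), np.float64(85.3)]
side 2896 [array([605.2, 200.3]), array([244.3, 194.3]), np.float64(84.9)] 0.0963
 bar 28 [0.4644 0.2036 0.0984] [array([464.8, 205.1]), array([92.,  5.]), np.float64(86.9)]
```

Request:
step_arm(steps="0 0 0.06 -4 16 0 30;0 0 0.116 -8 31 0 30;0 0 0.116 -8 31 0 30;0 0 0.116 -8 31 0 30;0 0 0.116 -8 31 0 30;0 0 0.116 -8 31 0 30;0 0 0.116 -8 31 -10 30;0 0 0.116 -8 31 -15 30")

```text
time: 13.3
eef_pos: [0.5109, 0.0106, 0.3249]
tool_rot: [2.92, 1.156, 0.005]
force: [0.3, -0.4, -0.2]
grip_width: 0.0298
grasp_force: 0.0
```

Request:
step_arm(steps="0 0 0.116 -8 31 -20 30;0 0 0.116 -8 31 -20 30;0 0 0.116 -8 31 -20 30;0 0 0.116 -8 31 -20 30;0 0 0.116 -8 31 -20 30;0 0 0.116 -4 31 -15 30;0 0 0.05 0 18 -10 30;0 0 0 0 0 0 30")

```text
time: 14.1
eef_pos: [0.4645, 0.2164, 0.1982]
tool_rot: [-2.295, -2.14, -0.0]
force: [-0.1, 0.4, 0.2]
grip_width: 0.0299
grasp_force: 0.0
```

Run:
```python
from look import *
W,p=look("w7"); print(robot.get_obs()["q"].round(2))
X,Y,Z=W[...,0],W[...,1],W[...,2]; H=cv2.cvtColor(p,cv2.COLOR_BGR2HSV).astype(int); v=H[...,2]
b=(Z>.08)&(Z<.108)&(X>.43)&(X<.475)&(Y>.1)&(Y<.32)&(v<80)
if b.sum()>10:
  P=W[b]; print(b.sum(),P.mean(0).round(4),[np.round(q,1) for q in cv2.minAreaRect((P[:,:2]*1000).astype(np.float32))])
```

```text
14.15 [0.4655 0.2143 0.1988] ty [ 0.997 -0.074 -0.001] tz [-0.001  0.002 -1.   ] cam [0.47  0.293 0.353]
[ 0.41  0.12 -0.94  1.8   0.1   1.27 -0.63]
983 [0.4649 0.1972 0.0989] [array([468.9, 203.9]), array([106.6,  17.8]), np.float64(86.6)]
```

View pics/w7.png

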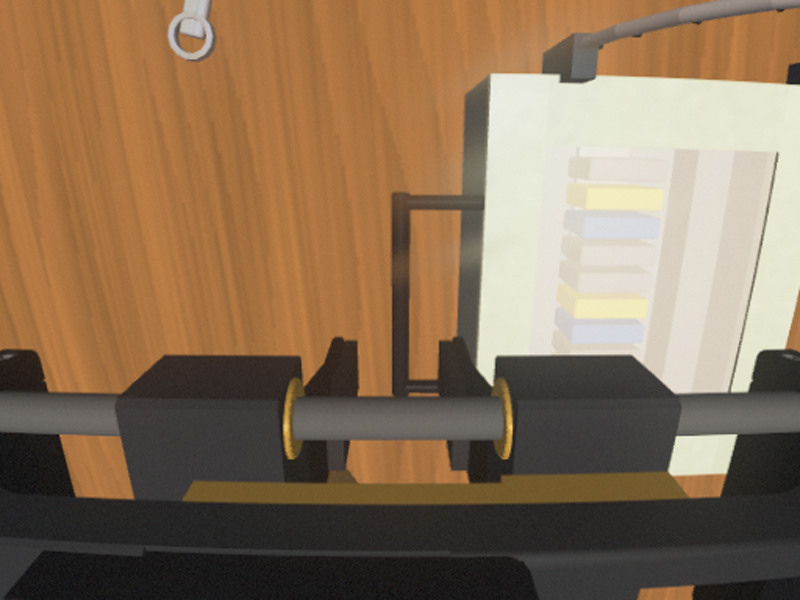

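The bar at column 400 lies between the fingers. I'll descend and grip.

Request:
step_arm(steps="0 0 0 0 -2 -15 30;0 0 0 0 -1 -20 30;0 0 0 0 0 -20 30;0 0 0 0 0 -20 30;0 0 0 0 0 -20 30;0 0 0 0 0 -15 30;0 0 0 0 0 -5 30;0 0 0 0 0 0 30")

```text
time: 14.95
eef_pos: [0.4658, 0.2088, 0.0833]
tool_rot: [-2.306, -2.133, 0.001]
force: [-0.5, 0.1, 0.5]
grip_width: 0.0299
grasp_force: 0.0
```

Request:
step_arm(steps="0 0 0 0 0 0 0;0 0 0 0 0 0 0;0 0 0 0 0 0 0;0 0 0 0 0 0 0;0 0 0 0 0 0 0;0 0 0 0 0 0 0;0 0 0 0 0 0 0;0 0 0 0 0 0 0", force=25)

```text
time: 15.75
eef_pos: [0.4653, 0.2097, 0.0844]
tool_rot: [-2.305, -2.135, 0.001]
force: [-4.7, -0.5, 5.3]
grip_width: 0.0085
grasp_force: 25.0
```

Run:
```python
from look import *
o=robot.get_obs(); print(o["eef_pos"].round(4),o["force"].round(1),o["grip_width"],o["grasp_force"])
for c in("scene","side"):
    for k in range(2):
        i,M,p,d=grab(c); W=cloud(i,M,d); X,Y,Z=W[...,0],W[...,1],W[...,2]; H=cv2.cvtColor(p,cv2.COLOR_BGR2HSV).astype(int); h,s=H[...,0],H[...,1]
        rp=(X>.5)&(X<.8)&(Y>.3)&(Y<.38)&(Z>.1)&((h<6)|(h>174))&(s>150); P=W[rp]
        g=P[:,:2]@np.array([.997,-.077]); a=np.c_[g,P[:,2]]; 
        l=cv2.fitLine(a.astype(np.float32),cv2.DIST_HUBER,0,.001,.001).ravel(); t=(a-l[2:])@l[:2]
        gh=.6997*.997-.1927*.077
        tip=l[2:]+l[:2]*(t.min() if l[1]*t.min()>0 and abs(l[1]*t.min())>abs(l[1]*t.max()) else (t.max() if l[1]>0 else t.min()))
        print(c,len(P),"slope",abs(np.arctan2(l[1],-l[0])),"tip",tip.round(4),"via tip",np.arctan2(tip[1]-.094,gh-tip[0]).round(4),np.hypot(tip[1]-.094,gh-tip[0]).round(4),
          "med pts",np.median(np.arctan2(a[:,1]-.094,gh-a[:,0])[np.hypot(gh-a[:,0],a[:,1]-.094)>.1]).round(4))
```

```text
[0.4653 0.2097 0.0844] [-4.7 -0.5  5.3] 0.008500798795330583 24.9996417760849
scene 127 slope 2.3945732 tip [0.5424 0.2311] via tip 0.7734 0.1962 med pts 0.7819
scene 133 slope 2.3919644 tip [0.5431 0.2309] via tip 0.7753 0.1956 med pts 0.786
side 59 slope 2.379089 tip [0.5457 0.2287] via tip 0.7766 0.1922 med pts 0.7837
side 60 slope 2.3831854 tip [0.542  0.2318] via tip 0.7748 0.197 med pts 0.7814
```

Request:
step_arm(steps="0 0 0 0.4 0 11.2 0;0 0 0 0.7 -0.1 11.1 0;0 0 0 1.4 -0.1 11.1 0;0 0 0 1.8 -0.1 11 0;0 0 0 2.4 -0.2 10.9 0;0 0 0 2.8 -0.2 10.8 0;0 0 0 3.4 -0.3 10.6 0;0 0 0 3.9 -0.3 10.5 0", force=30)

```text
time: 16.75
eef_pos: [0.4814, 0.2085, 0.1719]
tool_rot: [-2.303, -2.134, 0.003]
force: [-6.3, 2.9, -0.9]
grip_width: 0.009
grasp_force: 30.0
```

Request:
step_arm(steps="0 0 0 4.4 -0.3 10.3 0;0 0 0 4.8 -0.4 10 0;0 0 0 5.3 -0.4 9.8 0;0 0 0 5.8 -0.5 9.5 0;0 0 0 6.2 -0.5 9.2 0;0 0 0 6.6 -0.5 9 0;0 0 0 3.5 -0.3 4.4 0;0 0 0 0 0 0 0")

```text
time: 17.55
eef_pos: [0.5175, 0.2059, 0.2353]
tool_rot: [-2.303, -2.134, 0.005]
force: [-11.5, 0.6, 6.5]
grip_width: 0.0087
grasp_force: 30.0
```

```bash
cat > ang.py <<'E'
from look import *
o=robot.get_obs(); print(o["time"],o["eef_pos"].round(4),o["force"].round(1),o["grip_width"])
z=o["eef_pos"]-np.array([.4653,.2097,.0844]); print("theta tcp",np.arcsin(z[2]/.235).round(4),np.arccos(1-(z[:2]@[.997,-.077])/.235).round(4))
A=np.array([.997,-.077]); C=np.array([.077,.997])
for c in("scene","side"):
    i,M,p,d=grab(c); np.savez(c+"F",p=p); cv2.imwrite(f"pics/{c}F.png",p); W=cloud(i,M,d); X,Y,Z=W[...,0],W[...,1],W[...,2]; H=cv2.cvtColor(p,cv2.COLOR_BGR2HSV).astype(int); h,s,v=H[...,0],H[...,1],H[...,2]
    rp=(X>.5)&(X<.8)&(Y>.3)&(Y<.38)&(Z>.1)&((h<6)|(h>174))&(s>150)
    b=W[...,:2]@C; g=W[...,:2]@A; b0=np.array([.605,.2])@C
    fr=(abs(b-b0)<.125)&(Z>.11)&(s<70)&(v>90)&(g<.68)&(g>.53)&(abs(np.arctan2(Z-.094,.6827-g)-.74)<.12)
    for nm,m in(("ptr",rp),("flap",fr)):
        a=np.c_[g[m],Z[m]]; l=cv2.fitLine(a.astype(np.float32),cv2.DIST_HUBER,0,.001,.001).ravel()
        rr=np.hypot(.6827-a[:,0],a[:,1]-.094)
        print(c,nm,m.sum(),"slope",np.arctan(-l[1]/l[0]).round(4),"via hinge",np.median(np.arctan2(a[:,1]-.094,.6827-a[:,0])[rr>.1]).round(4))
E
python3 ang.py
```

```text
17.55 [0.5175 0.2059 0.2353] [-11.5   0.6   6.5] 0.008720246828825762
theta tcp 0.6975 0.6805
scene ptr 119 slope 0.7471 via hinge 0.7857
scene flap 3733 slope 0.6881 via hinge 0.7034
side ptr 86 slope 0.7621 via hinge 0.7829
side flap 1352 slope 0.6829 via hinge 0.6976
```

Request:
step_arm(steps="0 0 0 2 -0.2 3 0;0 0 0 3 -0.2 4 0;0 0 0 3 -0.3 4 0;0 0 0 2 -0.2 3 0;0 0 0 0 0 0 0;0 0 0 0 0 0 0;0 0 0 0 0 0 0;0 0 0 0 0 0 0")

```text
time: 18.45
eef_pos: [0.5286, 0.2052, 0.2485]
tool_rot: [-2.304, -2.135, -0.0]
force: [-5.1, 2.0, 2.6]
grip_width: 0.0094
grasp_force: 30.0
```

```bash
python3 ang.py
python3 - <<'E'
import cv2,numpy as np
a=cv2.imread("pics/sceneF.png")[80:240,260:430]; b=cv2.imread("pics/sideF.png")[200:340,130:300]
f=lambda x:cv2.resize(x,(400,600*1//1*2//3),interpolation=cv2.INTER_CUBIC)
cv2.imwrite("pics/F1.png",np.hstack([f(a),f(b)]))
E
```

```text
18.45 [0.5286 0.2052 0.2485] [-5.1  2.   2.6] 0.009353346994278613
theta tcp 0.7732 0.7528
scene ptr 122 slope 0.7604 via hinge 0.7873
scene flap 3530 slope 0.7669 via hinge 0.7769
side ptr 90 slope 0.7654 via hinge 0.7832
side flap 1134 slope 0.7588 via hinge 0.772
```

View pics/F1.png

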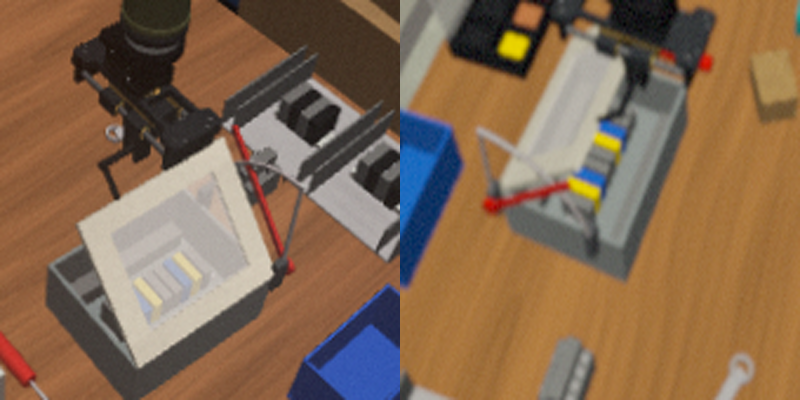

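The picture shows the flap held by the bar and parallel to the pointer (pointer (235,127) to (290,268), flap edge (218,140) to (272,265) in the left crop). The measurements average a pointer lead of about 0.005 rad, so I'll add a final trim.

Request:
step_arm(steps="0 0 0 0.4 0 0.5 0;0 0 0 0.4 0 0.4 0;0 0 0 0 0 0 0;0 0 0 0 0 0 0;0 0 0 0 0 0 0;0 0 0 0 0 0 0;0 0 0 0 0 0 0;0 0 0 0 0 0 0")

```text
time: 19.35
eef_pos: [0.5294, 0.2051, 0.2494]
tool_rot: [-2.304, -2.135, -0.0]
force: [-6.0, 1.0, 2.4]
grip_width: 0.0086
grasp_force: 30.0
```

```bash
python3 ang.py; python3 -c "
from workcell import robot
print(robot.sign_off())"
```

```text
19.35 [0.5294 0.2051 0.2494] [-6.   1.   2.4] 0.008600285066677277
theta tcp 0.7782 0.7577
scene ptr 122 slope 0.7665 via hinge 0.788
scene flap 3523 slope 0.7718 via hinge 0.7808
side ptr 94 slope 0.7657 via hinge 0.7842
side flap 1108 slope 0.7648 via hinge 0.7773
the job is handed in; nothing more can be done
None
```

I handed the job in at about 19 s: the lamp is released on the rail with its hook centred on the red band to about 1 mm, and the fingers hold the flap at about 0.77 rad, within roughly 0.01 rad of the pointer; I don't have the judge's result.

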